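# Line up the herb jars by height on the packing row

### The job

Line the four lidded herb jars up by height on the row of cork coasters, one upright in the middle of each coaster: the tallest next to the lime-green tub, then ever shorter, the shortest next to the blue tub. Let go of them all, do not tip any jar over on the way, and leave the white mug where it stands.

Things in the scene. Friction and masses are not known exactly. Their poses are not given: they have to be found in the camera images.
- red_jar_mid (a point): Centre (on the axis, half-way up) of the loose upright glass jar with the red lid, filled with dark red herb tea: a plain round cylinder 52 mm in diameter, 118 mm tall with its lid, about 238 g; z points up its axis. It starts upright on the table, its underside at z = 0.
- yellow_jar_mid (a point): Centre (on the axis, half-way up) of the loose upright glass jar with the yellow lid, filled with pale yellow chamomile: a plain round cylinder 52 mm in diameter, 102 mm tall with its lid, about 222 g; z points up its axis. It starts upright on the table, its underside at z = 0.
- blue_jar_mid (a point): Centre (on the axis, half-way up) of the loose upright glass jar with the blue lid, filled with green herb: a plain round cylinder 52 mm in diameter, 86 mm tall with its lid, about 206 g; z points up its axis. It starts upright on the table, its underside at z = 0.
- black_jar_mid (a point): Centre (on the axis, half-way up) of the loose upright glass jar with the black lid, filled with orange petals: a plain round cylinder 52 mm in diameter, 70 mm tall with its lid, about 190 g; z points up its axis. It starts upright on the table, its underside at z = 0.
- coaster_1: Fixed round cork coaster, 70 mm in diameter and 4 mm thick, the first (far left, largest y) as the robot sees it, of a straight row of four alike, 110 mm apart, that lie on a white board 120 x 460 x 8 mm. Origin: centre of its underside (on the board, 8 mm above the table), so its flat top is 12 mm above the table. Its y axis points along the row, towards the left end; its x axis across the row.
- coaster_2: Fixed round cork coaster, 70 mm in diameter and 4 mm thick, the second from the left as the robot sees it, of a straight row of four alike, 110 mm apart, that lie on a white board 120 x 460 x 8 mm. Origin: centre of its underside (on the board, 8 mm above the table), so its flat top is 12 mm above the table. Its y axis points along the row, towards the left end; its x axis across the row.
- coaster_3: Fixed round cork coaster, 70 mm in diameter and 4 mm thick, the third from the left as the robot sees it, of a straight row of four alike, 110 mm apart, that lie on a white board 120 x 460 x 8 mm. Origin: centre of its underside (on the board, 8 mm above the table), so its flat top is 12 mm above the table. Its y axis points along the row, towards the left end; its x axis across the row.
- coaster_4: Fixed round cork coaster, 70 mm in diameter and 4 mm thick, the fourth (far right, smallest y) as the robot sees it, of a straight row of four alike, 110 mm apart, that lie on a white board 120 x 460 x 8 mm. Origin: centre of its underside (on the board, 8 mm above the table), so its flat top is 12 mm above the table. Its y axis points along the row, towards the left end; its x axis across the row.
- green_tub: Fixed lime-green lidded plastic tub, 118 x 88 mm and 67 mm high, that stands 145 mm beyond the last coaster at one end of the row (left or right); a like tub in blue stands at the other end. Origin: centre of its underside, on the table.
- mug_mid (a point): Centre (half-way up) of a loose white ceramic mug without handle, 64 mm in diameter, 75 mm tall, open on top, that stands among the jars. To be left alone.

How it is judged:
By the outcome, as a careful person would: the job done as asked, in the order asked, and still so for the second after the job is handed in, with the robot touching nothing.
It also fails if it takes over 120 s, if anything falls off the work surface, if the arm or the gripper's body presses on something with over 40 N, if the wrist force passes 120 N, or if a joint passes its speed limit or range.

### The arm

A 7-joint arm with a two-finger parallel gripper is mounted at the origin on the work surface. World frame = base frame: x ahead of the robot, y to its left, z up, the work surface at z = 0. Lengths are in m, angles in rad, forces in N, time in s.
With the tool pointing down it reaches from about 0.425 to 1.025 m from the base axis. Payload 9.4 kg.
Tool frame: the origin (TCP) lies on the centre line of the jaws, within the pads' length; the fingertips stand 8 mm ahead of it and the grasp point (between the pads) lies 11 mm behind it (manip.nose_length is the z of the fingertips in the tool frame, in m); z points along the fingers, y is the direction in which the jaws open and shut (so a half turn about z gives the same grasp; the last joint's range is limited). The gripper opens to 85 mm and grips with 20 to 120 N. Pads are 22 mm wide; open, the fingers measure 114 mm over their backs; the gripper's body (76 mm by 85 mm) begins 54 mm behind the grasp point. The pads swing forward as they close: fully open they stand 13 mm farther back than shut.
Start: joints at [-1.398, 0.599, -0.003, 1.599, 0.002, 0.943, -0.08], TCP at [0.179, 0.702, 0.239] pointing down, gripper open.
Joint ranges: [-2.57, 2.57], [-0.35, 1.97], [-1.29, 1.29], [0.11, 2.56], [-1.05, 4.19], [0.11, 1.86], [-2.63, 2.63]. Speed limits (rad/s): [2.22, 2.22, 3.01, 3.01, 3.14, 3.14, 3.14].

### API

Orientations are given as a unit quaternion [x, y, z, w].
In Python, from cell import manip gives the robot as it stands.
- The arm moves only by the tool servo_tool, never from a script. Its argument "steps" is a list of rows, each a list of 7 numbers: the shift along the tool's x, y, z in cm, then the turn, a rotation vector about the tool's x, y, z in degrees, then the opening, from 0 (shut) to 1 (fully open). In form: [[x, y, z, wx, wy, wz, fingers], ...]. A call has 1 to 8 rows; each row is the pose to reach, as a shift and turn from the pose commanded when the call began, along the tool's axes at that moment; what a row does not reach only later rows make up. A row lasts 1/8 s, in which the tool goes at most 62.5 mm and 10.7 degrees, less where a joint would pass 70% of its speed; a pose out of reach is approached as far as the arm can. A call with a gripper value outside its range is refused whole. The fingers move at their own pace and stop on an object; "newtons" is the grip in N (left out, the last holds). Time passes only in rows, so rows that repeat a pose let the fingers close. It gives the time, the measured TCP pose, the force and the opening at its end, in the units of the state.
- manip.observe(): the state, without advancing time (a new reading comes with each control period).
- manip.grab_frame(name): name is "scene" or "top" or "wrist"; returns a dict with "frame" (400x640x3 uint8, red, green, blue), "K" (3x3 intrinsics, pixels), "xyz" and "orientation" of the camera in the world; the wrist camera has in their place "T_tool_cam" (4x4, takes a point from camera to tool coordinates, whose origin is the TCP and whose axes are the flange's). Camera axes: x right, y down, z forward; pixel columns grow to the right and rows downward; lengths in m; the calibration is good to about 2 mm. A picture is of the moment at which its call begins: read the wrist's pose just before it. There is no depth.
- manip.job_done(): hands the job in, once; it reports no verdict.
The state is a dict: "clock": time; "joint_positions": joint angles; "dq": joint speeds; "effort": joint torques, N m; "tcp_pos": TCP position; "eef_rot": TCP orientation; "wrist_force": force on the tool from outside, world axes, zero at the start; "wrist_torque": the same for the moment, N m; "opening": finger opening in m.
Only numpy, scipy, OpenCV 4.12 (cv2) and the standard library are available. Lean on these libraries where they do the work, as an engineer would, in place of code of your own. Each camera call takes 0.05 s, during which the arm holds its last target. There are 200 camera calls.

## Working session

There is one attempt and no reset: what is moved stays moved. The work goes in short steps, Python scripts to look and compute and a tool call to move; the robot and the scene stay as the last step left them, time stands still between calls to the robot, and variables do not carry over. Pictures are saved under pics/ and viewed, about 12 in all and at most 16, crops included, and the job is handed in when it is done.

Besides the shell and the picture viewer there is one more tool, called after "Request:" in YAML: its name, and indented under it one key for each argument. servo_tool: Moves the arm, as the interface text tells. Its arguments: {"type":"object","properties":{"steps":{"type":"array","items":{"type":"array","items":{"type":"number"}}},"newtons":{"type":"number"}},"required":["steps"]}

```bash
ls; mkdir -p pics
cat > h.py <<'E'
from cell import manip
import numpy as np, cv2
from scipy.spatial.transform import Rotation as R
def grab(n,fn=None):
    s=manip.observe(); f=manip.grab_frame(n)
    if n=="wrist":
        T=np.array(f["T_tool_cam"]);q=R.from_quat(s["eef_rot"]).as_matrix()
        f["R"]=q@T[:3,:3]; f["t"]=np.array(s["tcp_pos"])+q@T[:3,3]
    else:
        f["R"]=R.from_quat(f["orientation"]).as_matrix(); f["t"]=np.array(f["xyz"])
    if fn: cv2.imwrite("pics/"+fn,f["frame"][:,:,::-1])
    return f
def ray(f,u,v,z):
    d=f["R"]@np.linalg.inv(f["K"])@[u,v,1.]; return f["t"]+d*(z-f["t"][2])/d[2]
def proj(f,p):
    c=f["K"]@(f["R"].T@(np.array(p)-f["t"])); return c[:2]/c[2]
E
python3 - <<'E'
from h import *
print(manip.observe())
for n in("top","scene"):
    f=grab(n,n+"0.png"); print(n,f["K"],f["t"],f["R"])
E
```

```text
pics
{'clock': 0.0, 'joint_positions': array([-1.39769398,  0.60013072, -0.00250189,  1.60012017,  0.00181318,
        0.94288567, -0.07982521]), 'dq': array([ 0.00019339,  0.00066616, -0.00175992, -0.00125201,  0.00074347,
        0.00185698, -0.00066191]), 'effort': array([ 1.10120800e-04, -7.76422691e+01,  1.56526275e+00, -2.58007550e+01,
        1.24149519e-02,  9.20716528e-03, -7.07078385e-06]), 'tcp_pos': array([0.17916068, 0.7020516 , 0.23841697]), 'eef_rot': array([ 1.24573224e-01,  9.92210117e-01, -7.71268053e-04, -8.39106366e-06]), 'wrist_force': array([0.74787659, 0.45356364, 0.29390831]), 'wrist_torque': array([-0.04384028,  0.00716966, -0.04480344]), 'opening': 0.08543563955416975}
top [[515.220273     0.         323.32367774]
 [  0.         515.220273   198.48460901]
 [  0.           0.           1.        ]] [0.39350748 0.02499782 1.2748878 ] [[ 0.01768782 -0.99174068  0.12703373]
 [-0.99942086 -0.02123112 -0.02659285]
 [ 0.02907028 -0.12648979 -0.99154186]]
scene [[431.09704727   0.         321.58228792]
 [  0.         431.09704727 194.93105778]
 [  0.           0.           1.        ]] [0.87081117 0.46906263 0.85775329] [[-0.83900527  0.43654096 -0.32481095]
 [ 0.54405928  0.68219718 -0.48847365]
 [ 0.00834636 -0.58654837 -0.80987119]]
```

View pics/top0.png

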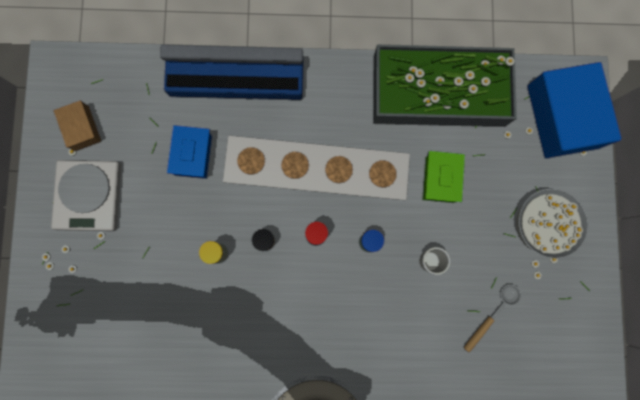

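View pics/scene0.png

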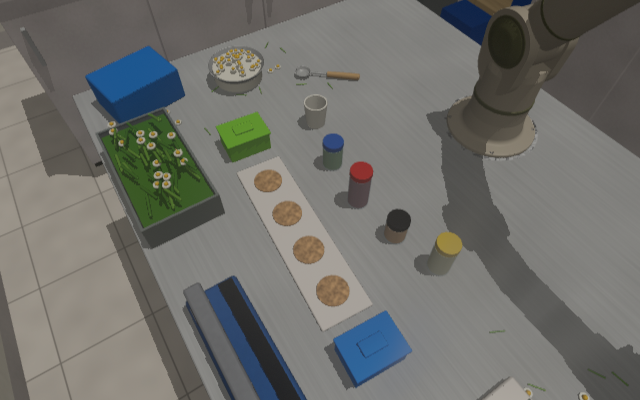

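The top view shows the green tub at the right end (u≈445, smallest y) and the blue tub at the left (u≈190). So the targets are red→coaster_4, yellow→3, blue→2, black→1. The lids are at about yellow (210,252), black (263,239), red (316,233) and blue (373,240), with the mug at (436,261).

```bash
cat > meas.py <<'E'
from h import *
H=dict(red=.118,yellow=.102,blue=.086,black=.070)
def masks(f):
    hsv=cv2.cvtColor(f["frame"],cv2.COLOR_RGB2HSV); h,s,v=[hsv[...,i].astype(int) for i in range(3)]
    return dict(red=((h<8)|(h>172))&(s>160)&(v>80),yellow=(h>20)&(h<32)&(s>130)&(v>110),
      blue=(h>100)&(h<125)&(s>140)&(v>60),black=(v<45),cork=(h>5)&(h<20)&(s>60)&(v>70))
def blob(m,c,r):
    w=np.zeros(m.shape,np.uint8); cv2.circle(w,tuple(int(x) for x in c),r,1,-1)
    m=(m&(w>0)).astype(np.uint8)
    n,l,st,ce=cv2.connectedComponentsWithStats(m)
    i=1+np.argmax(st[1:,4]); cs,_=cv2.findContours((l==i).astype(np.uint8),0,1)
    (x,y),rr=cv2.minEnclosingCircle(max(cs,key=cv2.contourArea))
    return ce[i],st[i,4],(x,y),rr
E
python3 - <<'E'
from meas import *
np.set_printoptions(precision=4,suppress=True)
f=grab("top"); M=masks(f)
for k,c in dict(yellow=(210,252),black=(263,239),red=(316,233),blue=(373,240)).items():
    ce,a,e,r=blob(M[k],c,22); print(k,ce,a,np.array(e),r,ray(f,*ce,H[k]),ray(f,*e,H[k]))
P=[]
for c in [(251,161),(295,165),(339,169),(383,174)]:
    ce,a,e,r=blob(M["cork"],c,19); p=ray(f,*ce,.012);P.append(p); print("c",ce,a,r,p)
P=np.array(P);print(np.linalg.norm(np.diff(P,axis=0),axis=1))
print("mug",ray(f,436,260,.075),"tubs",ray(f,445,176,.067),ray(f,190,151,.067))
g=grab("scene"); M=masks(g)
for k,c in dict(yellow=(448,244),black=(398,221),red=(361,172),blue=(333,143)).items():
    ce,a,e,r=blob(M[k],c,20); print("scene",k,ce,a,ray(g,*ce,H[k]-.005))
for c in [(333,291),(308,249),(287,213),(268,181)]:
    ce,a,e,r=blob(M["cork"],c,19); print("c",ce,a,ray(g,*ce,.012))
E
```

```text
yellow [210.3023 251.9302] 387 [210.3327 251.9216] 11.137747764587402 [0.417  0.2459 0.102 ] [0.4171 0.2459 0.102 ]
black [263.0989 239.3616] 354 [263.2619 239.5   ] 10.842459678649902 [0.449  0.1312 0.07  ] [0.4487 0.1308 0.07  ]
red [316.2588 232.6199] 371 [316.1667 232.75  ] 11.117218971252441 [0.4642 0.0085 0.118 ] [0.4639 0.0087 0.118 ]
blue [372.1421 240.1635] 373 [372.1875 240.375 ] 11.188298225402832 [ 0.4512 -0.1214  0.086 ] [ 0.4507 -0.1215  0.086 ]
c [250.651  160.3874] 573 13.649538040161133 [0.6469 0.1735 0.012 ]
c [294.6455 164.7002] 567 13.578550338745117 [0.6385 0.064  0.012 ]
c [338.493  169.0511] 568 13.498722076416016 [ 0.6301 -0.0454  0.012 ]
c [382.3174 173.422 ] 564 13.538941383361816 [ 0.6215 -0.155   0.012 ]
[0.1098 0.1097 0.11  ]
mug [ 0.4085 -0.2721  0.075 ] tubs [ 0.6088 -0.2978  0.067 ] [0.6551 0.3112 0.067 ]
scene yellow [448.9341 242.7488] 410 [0.4137 0.2493 0.097 ]
scene black [403.9 228.8] 10 [0.4526 0.1619 0.065 ]
scene red [361.3153 170.3254] 295 [0.4608 0.0108 0.113 ]
scene blue [332.9511 140.9822] 225 [ 0.4472 -0.1212  0.081 ]
c [332.3868 290.2761] 804 [0.6464 0.1774 0.012 ]
c [308.2224 249.4168] 679 [0.6378 0.0682 0.012 ]
c [286.873  213.0296] 575 [ 0.6289 -0.041   0.012 ]
c [267.6138 180.5   ] 492 [ 0.6203 -0.1502  0.012 ]
```

Positions agree with the sizes: coaster spacing is 110 mm, and the two views differ by about 4 mm in y. I'll move to an overview pose, squaring the tool to the world axes, and refine with the wrist camera.

Request:
servo_tool:
  steps:
    - [-6,-6,-2,0,0,-7,1]
    - [-12,-12,-5,0,0,-14.3,1]
    - [-47,-55,-12,0,0,-14.3,1]
    - [-47,-55,-12,0,0,-14.3,1]
    - [-47,-55,-12,0,0,-14.3,1]
    - [-47,-55,-12,0,0,-14.3,1]
    - [-47,-55,-12,0,0,-14.3,1]
    - [-47,-55,-12,0,0,-14.3,1]

```text
clock: 1.2
tcp_pos: [0.3999, 0.2615, 0.3266]
eef_rot: [0.0, 1.0, 0.0, 0.0]
wrist_force: [2.2, 0.6, -0.2]
opening: 0.0858
```

Run:
```python
from h import *
s=manip.observe();print(s["tcp_pos"],s["eef_rot"],s["joint_positions"],s["clock"])
f=grab("wrist","w1.png");print(f["K"],f["T_tool_cam"])
```

```text
[0.39991747 0.26154083 0.32657046] [1.12510478e-04 9.99999947e-01 1.65398913e-04 2.54945058e-04] [-7.02639258e-01  1.96254995e-01  5.50996893e-03  2.03953867e+00
 -1.27208144e-03  9.05198990e-01  8.74121169e-01] 1.2
[[353.76106262   0.         321.57580703]
 [  0.         353.76106262 198.29956437]
 [  0.           0.           1.        ]] [[-9.08927722e-05 -9.44529958e-01 -3.28425258e-01  8.60840800e-02]
 [ 9.99999986e-01 -3.88053704e-05 -1.65151537e-04 -3.56166282e-04]
 [ 1.43245910e-04 -3.28425269e-01  9.44529948e-01 -1.34096388e-01]
 [ 0.00000000e+00  0.00000000e+00  0.00000000e+00  1.00000000e+00]]
```

View pics/w1.png

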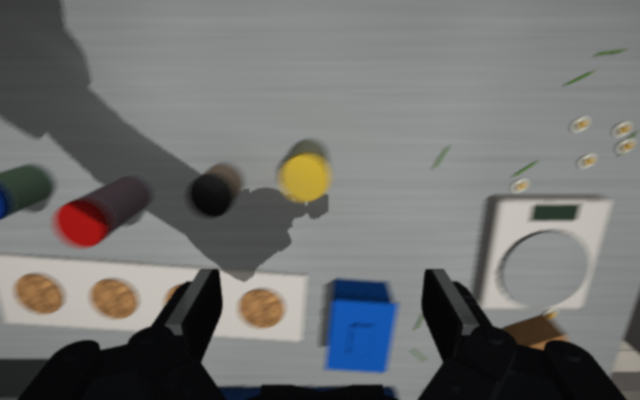

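The wrist view is clear: yellow lid (304,177), black (212,195), red (83,224), and coasters at (39,294), (114,298) and (262,308). I'll measure these points and bring them together with the fixed views.

Run:
```python
from meas import *
np.set_printoptions(precision=4,suppress=True)
f=grab("wrist"); M=masks(f);print(manip.observe()["tcp_pos"])
for k,c,r in [("yellow",(304,177),35),("black",(210,197),28),("red",(83,224),35)]:
    ce,a,e,rr=blob(M[k],c,r); print(k,ce,a,np.array(e),rr,ray(f,*ce,H[k]))
for c in [(39,294),(114,298),(262,308)]:
    ce,a,e,r=blob(M["cork"],c,28); print("c",ce,a,ray(f,*ce,.012))
```

```text
[0.402  0.2573 0.3271]
yellow [316.1055 171.7734] 1734 [317.0375 171.4867] 24.231801986694336 [0.4134 0.2469 0.102 ]
black [218.9169 192.295 ] 1251 [220.3306 192.1935] 21.853759765625 [0.4458 0.1326 0.07  ]
red [ 92.2534 221.1162] 1523 [ 93.  220.5] 25.811918258666992 [0.4609 0.0105 0.118 ]
c [ 47.0335 290.1195] 1314 [ 0.6157 -0.1569  0.012 ]
c [122.0348 294.9296] 1321 [ 0.6248 -0.047   0.012 ]
c [269.6606 304.3112] 1308 [0.6429 0.1723 0.012 ]
```

Request:
servo_tool:
  steps:
    - [-1.3,-1.0,5.5,0,0,0,1]
    - [-1.3,-1.0,10.5,0,0,0,1]
    - [-1.3,-1.0,10.5,0,0,0,1]
    - [-1.3,-1.0,10.5,0,0,0,1]

```text
clock: 1.8
tcp_pos: [0.4127, 0.2543, 0.2223]
eef_rot: [-0.0, 1.0, 0.0, 0.0]
wrist_force: [0.6, -0.4, 0.7]
opening: 0.0854
```

```bash
cat > wj.py <<'E'
# usage: wj.py colour x y : lid centre from the wrist camera near the expected place
from meas import *; import sys
np.set_printoptions(precision=4,suppress=True)
k=sys.argv[1]; z=.012 if k=="cork" else H[k]
s=manip.observe();f=grab("wrist"); M=masks(f)
p=proj(f,[float(sys.argv[2]),float(sys.argv[3]),z])
rad=(.040 if k=="cork" else .034)*f["K"][0,0]/abs((f["R"].T@(np.array([float(sys.argv[2]),float(sys.argv[3]),z])-f["t"]))[2])
ce,a,e,r=blob(M[k],p,int(rad)); print(k,p,ce,a,np.array(e),r,"ctr",ray(f,*ce,z),"circ",ray(f,*e,z),"tcp",s["tcp_pos"],"dq",abs(s["dq"]).max())
E
python3 wj.py yellow .415 .247
```

```text
yellow [312.4565 198.0943] [313.8721 194.7004] 3324 [313.9337 195.7098] 33.73100280761719 ctr [0.4123 0.2481 0.102 ] circ [0.4131 0.2481 0.102 ] tcp [0.4127 0.2543 0.2223] dq 0.02280236124376328
```

Request:
servo_tool:
  steps:
    - [-0.2,-0.7,4,0,0,0,1]
    - [-0.2,-0.7,9,0,0,0,1]
    - [-0.2,-0.7,14,0,0,0,1]
    - [-0.2,-0.7,16.8,0,0,0,1]
    - [-0.2,-0.7,16.8,0,0,0,1]
    - [-0.2,-0.7,16.8,0,0,0,0]
    - [-0.2,-0.7,16.8,0,0,0,0]
    - [-0.2,-0.7,16.8,0,0,0,0]
  newtons: 40

```text
clock: 2.85
tcp_pos: [0.4153, 0.2473, 0.0549]
eef_rot: [0.0, 1.0, 0.001, 0.001]
wrist_force: [1.5, 0.2, 9.9]
opening: 0.0515
```

Request:
servo_tool:
  steps:
    - [0,0,0,0,0,0,0]
    - [0,0,0,0,0,0,0]
    - [0,0,0,0,0,0,0]

```text
clock: 3.22
tcp_pos: [0.4153, 0.2473, 0.055]
eef_rot: [0.0, 1.0, 0.001, 0.001]
wrist_force: [-0.6, 0.7, 10.9]
opening: 0.0514
```

Request:
servo_tool:
  steps:
    - [0,0,-5,0,0,0,0]
    - [0,0,-10,0,0,0,0]
    - [0,0,-15,0,0,0,0]
    - [-4,-5,-15,0,0,0,0]
    - [-7.5,-10,-15,0,0,0,0]
    - [-11,-15,-15,0,0,0,0]
    - [-14.5,-20,-15,0,0,0,0]
    - [-18,-25,-15,0,0,0,0]

```text
clock: 4.22
tcp_pos: [0.5949, -0.0053, 0.2043]
eef_rot: [0.0, 1.0, 0.0, 0.001]
wrist_force: [1.2, 1.1, -2.3]
opening: 0.051
```

Request:
servo_tool:
  steps:
    - [-3,-4,0,0,0,0,0]
    - [-3,-4,0,0,0,0,0]
    - [-3,-4,0,0,0,0,0]
    - [-3,-4,0,0,0,0,0]

```text
clock: 4.72
tcp_pos: [0.6235, -0.042, 0.2035]
eef_rot: [-0.001, 1.0, 0.0, -0.0]
wrist_force: [0.3, 0.4, -2.8]
opening: 0.0514
```

```bash
python3 wj.py cork .629 -.045;python3 wj.py cork .637 .065; python3 -c "
from h import *
grab('wrist','w2.png');print(manip.observe()['joint_positions'],manip.observe()['eef_rot'])"
```

```text
cork [318.7669 176.9088] [318.84   167.6781] 3225 [318.9442 173.074 ] 36.17444610595703 ctr [ 0.6199 -0.0449  0.012 ] circ [ 0.6252 -0.0448  0.012 ] tcp [ 0.6235 -0.042   0.2035] dq 0.0032857378314747054
cork [433.1604 184.9485] [432.7501 182.1527] 3910 [432.8682 182.8054] 37.444129943847656 ctr [0.6342 0.0643 0.012 ] circ [0.6349 0.0645 0.012 ] tcp [ 0.6237 -0.042   0.2035] dq 0.005642476136770272
[-0.03579696  0.51908849  0.01931605  1.87226476 -0.01438254  0.75025477
  1.56369235] [-7.00315941e-04  9.99999747e-01  1.13132774e-04  5.62230016e-05]
```

View pics/w2.png

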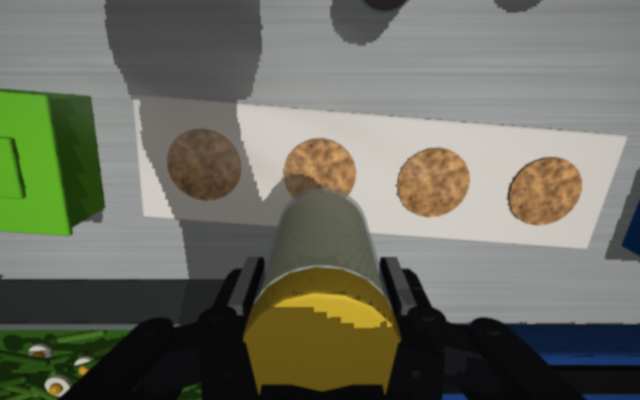

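Request:
servo_tool:
  steps:
    - [-0.5,-0.2,5,0,0,0,0]
    - [-0.5,-0.2,10,0,0,0,0]
    - [-0.5,-0.2,12.5,0,0,0,0]
    - [-0.5,-0.2,12.5,0,0,0,0]
    - [-0.5,-0.2,13,0,0,0,0]
    - [-0.5,-0.2,13.4,0,0,0,0]
    - [-0.5,-0.2,13.4,0,0,0,0]
    - [-0.5,-0.2,13.4,0,0,0,0]

```text
clock: 5.88
tcp_pos: [0.6295, -0.0456, 0.0696]
eef_rot: [0.0, 1.0, -0.0, 0.0]
wrist_force: [0.6, 0.1, -2.6]
opening: 0.0512
```

Request:
servo_tool:
  steps:
    - [0,0.1,0.15,0,0,0,0]
    - [0,0.1,0.3,0,0,0,0]
    - [0,0.1,0.3,0,0,0,0]
    - [0,0.1,0.3,0,0,0,0]

```text
clock: 6.38
tcp_pos: [0.6295, -0.0443, 0.0671]
eef_rot: [0.0, 1.0, 0.0, 0.0]
wrist_force: [-2.4, 1.3, 8.5]
opening: 0.0513
```

Request:
servo_tool:
  steps:
    - [0,0,0,0,0,0,1]
    - [0,0,0,0,0,0,1]
    - [0,0,0,0,0,0,1]
    - [0,0,-3,0,0,0,1]
    - [0,0,-8,0,0,0,1]
    - [0,0,-13,0,0,0,1]
    - [0,0,-15,0,0,0,1]
    - [0,0,-15,0,0,0,1]

```text
clock: 7.38
tcp_pos: [0.63, -0.0446, 0.2177]
eef_rot: [0.0, 1.0, -0.0, 0.002]
wrist_force: [-0.1, 0.6, -0.7]
opening: 0.0853
```

Request:
servo_tool:
  steps:
    - [4,4,0,0,0,0,1]
    - [8,8,0,0,0,0,1]
    - [12,12,0,0,0,0,1]
    - [16,16,0,0,0,0,1]
    - [18,17.5,0,0,0,0,1]
    - [18,17.5,0,0,0,0,1]
    - [18,17.5,0,0,0,0,1]
    - [18,17.5,0,0,0,0,1]

```text
clock: 8.38
tcp_pos: [0.45, 0.1297, 0.2157]
eef_rot: [0.001, 1.0, -0.0, -0.0]
wrist_force: [0.2, 0.4, 0.6]
opening: 0.085
```

```bash
python3 wj.py black .4475 .131
python3 - <<'E'
from meas import *
np.set_printoptions(precision=4,suppress=True)
for n,z in (("top",.114),("scene",.109)):
    f=grab(n,n+"1.png"); M=masks(f); p=proj(f,[.629,-.044,z]); ce,a,e,r=blob(M["yellow"],p,25); print(n,ce,a,ray(f,*ce,z))
a=cv2.imread("pics/top1.png")[100:300,150:470];b=cv2.imread("pics/scene1.png")[100:350,150:500]
a=cv2.resize(a,None,fx=1.25,fy=1.25,interpolation=2)
cv2.imwrite("pics/c1.png",np.hstack([a,b[:, :350]]))
E
```

```text
black [323.7582 182.5661] [327.7476 177.9637] 2892 [327.5    177.9528] 30.88680076599121 ctr [0.4436 0.1343 0.07  ] circ [0.4436 0.1341 0.07  ] tcp [0.45   0.1297 0.2157] dq 0.0039653347360423565
top [340.8529 160.9358] 374 [ 0.63   -0.0449  0.114 ]
scene [283.5671 187.5671] 365 [ 0.6293 -0.0436  0.109 ]
```

View pics/c1.png

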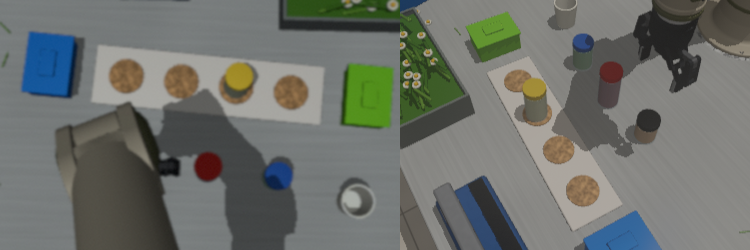

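The picture shows the yellow jar upright in the middle of coaster_3, with the tubs and other jars where they were. The top camera's x,y reading is within 0.5 mm of the coaster centre and matches the TCP frame, so I'll use the top-camera coordinates. Next is black → coaster_1.

Request:
servo_tool:
  steps:
    - [0.1,0.1,5,0,0,0,1]
    - [0.1,0.1,10,0,0,0,1]
    - [0.1,0.1,15,0,0,0,1]
    - [0.1,0.1,18,0,0,0,1]
    - [0.1,0.1,18.1,0,0,0,1]
    - [0.1,0.1,18.1,0,0,0,0]
    - [0.1,0.1,18.1,0,0,0,0]
    - [0.1,0.1,18.1,0,0,0,0]

```text
clock: 9.52
tcp_pos: [0.4492, 0.1318, 0.0367]
eef_rot: [0.0, 1.0, 0.001, 0.001]
wrist_force: [-0.5, 0.4, 7.0]
opening: 0.0514
```

Request:
servo_tool:
  steps:
    - [0,0,0,0,0,0,0]
    - [0,0,0,0,0,0,0]
    - [0,0,0,0,0,0,0]

```text
clock: 9.9
tcp_pos: [0.4492, 0.1318, 0.0366]
eef_rot: [0.0, 1.0, 0.001, 0.001]
wrist_force: [-0.3, 0.9, 6.8]
opening: 0.0511
```

Request:
servo_tool:
  steps:
    - [0,0,-4,0,0,0,0]
    - [0,0,-8,0,0,0,0]
    - [-5,1,-8,0,0,0,0]
    - [-10,2,-8,0,0,0,0]
    - [-15,3.2,-8,0,0,0,0]
    - [-19.8,4.2,-8,0,0,0,0]
    - [-19.8,4.2,-8,0,0,0,0]
    - [-19.8,4.2,-8,0,0,0,0]

```text
clock: 10.9
tcp_pos: [0.6453, 0.1731, 0.1155]
eef_rot: [0.0, 1.0, -0.0, -0.0]
wrist_force: [-0.1, -0.4, -1.2]
opening: 0.0507
```

Request:
servo_tool:
  steps:
    - [0,0,3,0,0,0,0]
    - [0,0,5.5,0,0,0,0]
    - [0,0,6.4,0,0,0,0]
    - [0,0,6.4,0,0,0,0]
    - [0,0,6.4,0,0,0,0]

```text
clock: 11.52
tcp_pos: [0.6466, 0.1736, 0.0522]
eef_rot: [0.0, 1.0, 0.0, 0.001]
wrist_force: [0.4, 0.5, -1.8]
opening: 0.0513
```

Request:
servo_tool:
  steps:
    - [0,0,0.2,0,0,0,0]
    - [0,0,0.4,0,0,0,0]
    - [0,0,0.4,0,0,0,0]
    - [0,0,0.4,0,0,0,0]

```text
clock: 12.02
tcp_pos: [0.6467, 0.1736, 0.0487]
eef_rot: [0.0, 1.0, 0.0, 0.001]
wrist_force: [-3.5, -0.6, 12.1]
opening: 0.0513
```

Request:
servo_tool:
  steps:
    - [0,0,0,0,0,0,1]
    - [0,0,0,0,0,0,1]
    - [0,0,0,0,0,0,1]
    - [0,0,-3,0,0,0,1]
    - [0,0,-8,0,0,0,1]
    - [0,0,-13,0,0,0,1]
    - [0,0,-15,0,0,0,1]
    - [0,0,-15,0,0,0,1]

```text
clock: 13.02
tcp_pos: [0.6471, 0.1737, 0.1988]
eef_rot: [0.0, 1.0, 0.001, 0.002]
wrist_force: [-0.3, -0.8, -0.5]
opening: 0.0854
```

Request:
servo_tool:
  steps:
    - [19.6,-29.5,0,0,0,0,1]
    - [19.6,-29.5,0,0,0,0,1]
    - [19.6,-29.5,0,0,0,0,1]
    - [19.6,-29.5,0,0,0,0,1]
    - [19.6,-29.5,0,0,0,0,1]
    - [19.6,-29.5,0,0,0,0,1]
    - [19.6,-29.5,0,0,0,0,1]
    - [19.6,-29.5,0,0,0,0,1]

```text
clock: 14.02
tcp_pos: [0.4504, -0.1211, 0.1964]
eef_rot: [0.0, 1.0, 0.0, -0.0]
wrist_force: [0.8, 1.4, -0.8]
opening: 0.0849
```

```bash
python3 - <<'E'
from meas import *
np.set_printoptions(precision=4,suppress=True)
f=grab("top","top2.png"); M=masks(f)
for k,p in dict(black=[.647,.1735,.082],yellow=[.63,-.0449,.114],red=[.464,.0085,.118]).items():
    ce,a,e,r=blob(M[k],proj(f,p),14); print(k,ce,a,ray(f,*ce,p[2]))
s=manip.observe();print(s["tcp_pos"])
E
python3 wj.py blue .449 -.121
```

```text
black [249.0028 155.9268] 355 [0.6434 0.1695 0.082 ]
yellow [340.8284 160.9196] 373 [ 0.63   -0.0448  0.114 ]
red [316.2297 232.6162] 370 [0.4642 0.0085 0.118 ]
[ 0.4507 -0.1206  0.1965]
blue [321.5035 197.4828] [320.3965 192.6264] 3758 [320.384  192.4429] 35.10732650756836 ctr [ 0.4453 -0.1218  0.086 ] circ [ 0.4451 -0.1218  0.086 ] tcp [ 0.4507 -0.1206  0.1965] dq 0.013847056880804912
```

Run:
```python
from meas import *
f=grab("scene","scene2.png")
a=cv2.imread("pics/top2.png")[120:200,220:420];b=f["frame"][150:330,220:400,::-1]
cv2.imwrite("pics/c2.png",np.vstack([cv2.resize(a,(700,280),interpolation=2),np.pad(cv2.resize(b,(300,300),interpolation=2),((0,0),(0,400),(0,0)))]))
```

```text
(no output)
```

View pics/c2.png

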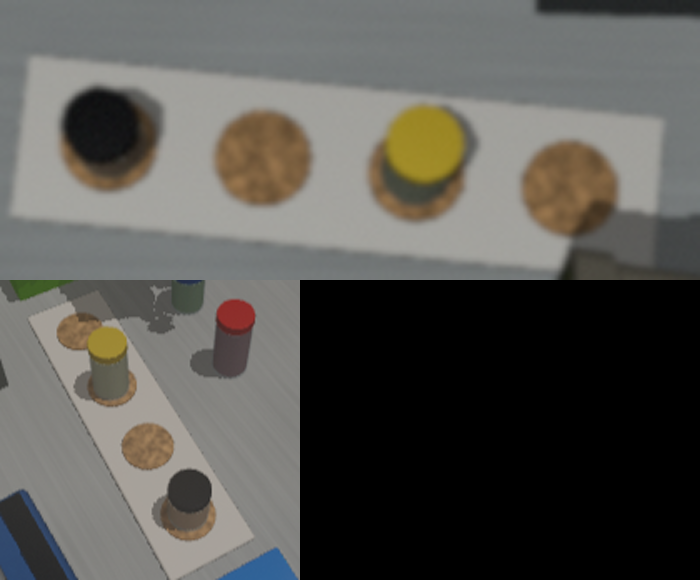

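Run:
```python
from meas import *
np.set_printoptions(precision=4,suppress=True)
f=grab("scene"); v=f["frame"].max(2)<70
ce,a,e,r=blob(v,(334,276),16); print(ce,a,e,r,ray(f,*ce,.08)); print(proj(f,[.6466,.1774,.08]))
print(ray(f,334,276,.082))
```

```text
[333.3706 276.4004] 537 (333.28497314453125, 276.48187255859375) 13.089563369750977 [0.6467 0.1778 0.08  ]
[333.2838 276.2059]
[0.6458 0.1785 0.082 ]
```

The picture shows the black jar upright on coaster_1, with its lid at top-view pixel (249,156). The views disagree about it: the scene camera says centred, while the top camera says about 4 mm off. I'll recheck with the wrist camera while placing blue.

Request:
servo_tool:
  steps:
    - [-0.1,-0.1,5,0,0,0,1]
    - [-0.1,-0.1,10,0,0,0,1]
    - [-0.1,-0.1,14,0,0,0,1]
    - [-0.1,-0.1,15.2,0,0,0,1]
    - [-0.1,-0.1,15.2,0,0,0,1]
    - [-0.1,-0.1,15.2,0,0,0,0]
    - [-0.1,-0.1,15.2,0,0,0,0]
    - [-0.1,-0.1,15.2,0,0,0,0]

```text
clock: 15.22
tcp_pos: [0.452, -0.1225, 0.0465]
eef_rot: [0.0, 1.0, -0.0, 0.001]
wrist_force: [-0.3, 0.7, 7.9]
opening: 0.051
```

Request:
servo_tool:
  steps:
    - [0,0,0,0,0,0,0]
    - [0,0,0,0,0,0,0]
    - [0,0,0,0,0,0,0]

```text
clock: 15.6
tcp_pos: [0.452, -0.1226, 0.0465]
eef_rot: [0.0, 1.0, -0.0, 0.001]
wrist_force: [-1.5, -0.0, 7.9]
opening: 0.0513
```

Request:
servo_tool:
  steps:
    - [0,0,-5,0,0,0,0]
    - [0,0,-10,0,0,0,0]
    - [0,0,-14,0,0,0,0]
    - [-4,4,-14,0,0,0,0]
    - [-8,8,-14,0,0,0,0]
    - [-12,12,-14,0,0,0,0]
    - [-16,16,-14,0,0,0,0]
    - [-18.7,18.6,-14,0,0,0,0]

```text
clock: 16.6
tcp_pos: [0.6396, 0.0661, 0.186]
eef_rot: [-0.001, 1.0, 0.0, 0.001]
wrist_force: [0.3, -1.1, -1.6]
opening: 0.0513
```

Request:
servo_tool:
  steps:
    - [0,0,0,0,0,0,0]
    - [0,0,0,0,0,0,0]
    - [0,0,5,0,0,0,0]
    - [0,0,10,0,0,0,0]
    - [0,0,12.4,0,0,0,0]
    - [0,0,12.4,0,0,0,0]
    - [0,0,12.4,0,0,0,0]

```text
clock: 17.48
tcp_pos: [0.6382, 0.0625, 0.062]
eef_rot: [0.001, 1.0, -0.0, 0.0]
wrist_force: [0.3, 0.0, -1.0]
opening: 0.0514
```

Request:
servo_tool:
  steps:
    - [-0.1,0.15,0.1,0,0,0,0]
    - [-0.1,0.15,0.2,0,0,0,0]
    - [-0.1,0.15,0.4,0,0,0,0]
    - [-0.1,0.15,0.4,0,0,0,0]

```text
clock: 17.98
tcp_pos: [0.6395, 0.065, 0.0574]
eef_rot: [0.0, 1.0, 0.0, 0.0]
wrist_force: [0.1, 1.5, 1.1]
opening: 0.0515
```

Request:
servo_tool:
  steps:
    - [0,0,0,0,0,0,1]
    - [0,0,0,0,0,0,1]
    - [0,0,0,0,0,0,1]
    - [0,0,-3,0,0,0,1]
    - [0,0,-8,0,0,0,1]
    - [0,0,-13,0,0,0,1]
    - [0,0,-15,0,0,0,1]
    - [0,0,-15,0,0,0,1]

```text
clock: 18.98
tcp_pos: [0.6401, 0.065, 0.2089]
eef_rot: [0.0, 1.0, 0.0, 0.002]
wrist_force: [-0.0, -0.3, -1.1]
opening: 0.0855
```

Request:
servo_tool:
  steps:
    - [5,5,-2,0,0,0,1]
    - [5,10,-2,0,0,0,1]
    - [5,10,-2,0,0,0,1]
    - [5,10,-2,0,0,0,1]
    - [5,10,-2,0,0,0,1]
    - [5,10,-2,0,0,0,1]

```text
clock: 19.73
tcp_pos: [0.5895, 0.1637, 0.2267]
eef_rot: [0.001, 1.0, -0.0, -0.0]
wrist_force: [0.1, 0.9, -0.2]
opening: 0.0855
```

Run:
```python
from meas import *
np.set_printoptions(precision=4,suppress=True)
f=grab("wrist","w3.png"); print(manip.observe()["tcp_pos"])
print(proj(f,[.6469,.1735,.082]),proj(f,[.6469,.1735,.012]),proj(f,[.6385,.064,.098]))
M=masks(f)
for k,p in dict(black=[.6465,.1735,.082],blue=[.638,.064,.098]).items():
    ce,a,e,r=blob(M[k],proj(f,p),40); print(k,ce,a,e,r,ray(f,*ce,p[2]))
```

```text
[0.5895 0.1639 0.2268]
[333.4962 248.4923] [331.4492 218.1104] [201.8367 248.527 ]
black [332.6697 240.8527] 2519 (332.5995788574219, 240.8977813720703) 28.759151458740234 [0.6395 0.1727 0.082 ]
blue [203.3266 242.1851] 2636 (203.5, 242.5) 31.18503189086914 [0.6327 0.0659 0.098 ]
```

View pics/w3.png

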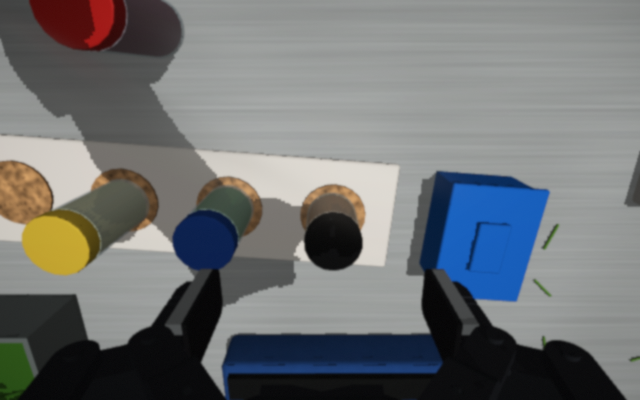

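Run:
```python
from meas import *
np.set_printoptions(precision=4,suppress=True)
f=grab("top"); M=masks(f)
for k,p in dict(blue=[.6385,.064,.098],yellow=[.63,-.0449,.114],red=[.464,.0085,.118]).items():
    ce,a,e,r=blob(M[k],proj(f,p),14); print(k,ce,a,ray(f,*ce,p[2]))
g=grab("scene"); M=masks(g);
ce,a,e,r=blob(M["blue"],proj(g,[.6385,.067,.095]),18);print(ce,a,ray(g,*ce,.093))
```

```text
blue [293.5939 158.5182] 330 [0.6364 0.0642 0.098 ]
yellow [340.8541 161.    ] 377 [ 0.6298 -0.0449  0.114 ]
red [315.6727 232.703 ] 330 [0.4639 0.0098 0.118 ]Traceback (most recent call last):
  File "<stdin>", line 7, in <module>
  File "meas.py", line 11, in blob
    i=1+np.argmax(st[1:,4]); cs,_=cv2.findContours((l==i).astype(np.uint8),0,1)
        ~~~~~~~~~^^^^^^^^^^
    return _wrapfunc(a, 'argmax', axis=axis, out=out, **kwds)
    return bound(*args, **kwds)
ValueError: attempt to get argmax of an empty sequence
```

The wrist view shows all three jars upright on their coasters, with black at (333,241), blue at (203,242) and yellow at (60,240). To settle the black jar's offset, I'll compare each lid with the visible rim of its own coaster in this same image.

```bash
cat > rim.py <<'E'
from meas import *
from scipy.optimize import least_squares
np.set_printoptions(precision=4,suppress=True)
C=dict(black=(.6465,.1735),blue=(.638,.064),yellow=(.63,-.045),red=(.6215,-.155))
import sys
f=grab("wrist"); hsv=cv2.cvtColor(f["frame"],cv2.COLOR_RGB2HSV)
M=masks(f); cork=M["cork"]
for k in sys.argv[1:]:
    x,y=C[k]; c=proj(f,[x-.004,y,.012])
    pts=[]
    for th in np.radians(np.arange(-75,76,5)):   # rim points on the robot's side (-x)
        d=np.array([-np.cos(th),np.sin(th)])
        run=[rr for rr in np.arange(.020,.045,.0004) if cork[tuple(np.round(proj(f,[x-.004+d[0]*rr,y+d[1]*rr,.012])[::-1]).astype(int))]]
        if run: pts.append([x-.004+d[0]*max(run),y+d[1]*max(run)])
    pts=np.array(pts)
    s=least_squares(lambda q:np.hypot(*(pts-q).T)-.035,[x,y],loss="soft_l1",f_scale=.001)
    ce,a,e,r=blob(M[k],proj(f,[x-.005,y,H[k]+.012]),34); l=ray(f,*ce,H[k]+.012)[:2]
    print(k,"coaster",s.x,"rms",np.sqrt(2*s.cost/len(pts)),len(pts),"lid",l,"lid-coaster mm",(l-s.x)*1e3)
E
python3 rim.py black blue yellow
```

```text
black coaster [0.6448 0.1745] rms 0.000405685348812459 31 lid [0.6395 0.1727] lid-coaster mm [-5.277  -1.8108]
blue coaster [0.6362 0.0655] rms 0.0003191836460405561 31 lid [0.6328 0.0659] lid-coaster mm [-3.4403  0.4663]
yellow coaster [ 0.6272 -0.0432] rms 0.0002790533782110161 30 lid [ 0.6257 -0.0439] lid-coaster mm [-1.5469 -0.7191]
```

Both views now agree that black is roughly 3.5 mm off in −x and 3 mm in −y. Blue is about 2 mm off and yellow is centred. I'll regrip black and correct it.

Request:
servo_tool:
  steps:
    - [-5.4,0.7,0,0,0,0,1]
    - [-5.4,0.7,0,0,0,0,1]
    - [-5.4,0.7,5,0,0,0,1]
    - [-5.4,0.7,10,0,0,0,1]
    - [-5.4,0.7,15,0,0,0,1]
    - [-5.4,0.7,17.5,0,0,0,1]
    - [-5.4,0.7,17.5,0,0,0,1]
    - [-5.4,0.7,17.5,0,0,0,1]

```text
clock: 20.92
tcp_pos: [0.6437, 0.1721, 0.0532]
eef_rot: [0.0, 1.0, 0.0, 0.001]
wrist_force: [0.2, 0.4, 1.5]
opening: 0.0857
```

Request:
servo_tool:
  steps:
    - [0,0,0,0,0,0,0]
    - [0,0,0,0,0,0,0]
    - [0,0,0,0,0,0,0]
    - [0,0,0,0,0,0,0]
    - [0,0,0,0,0,0,0]
    - [0,0,0,0,0,0,0]

```text
clock: 21.68
tcp_pos: [0.6439, 0.1722, 0.0536]
eef_rot: [0.0, 1.0, 0.0, 0.001]
wrist_force: [-1.2, 0.3, 7.2]
opening: 0.0511
```

Request:
servo_tool:
  steps:
    - [0,0,-0.6,0,0,0,0]
    - [0,0,-0.6,0,0,0,0]
    - [-0.35,0.15,-0.6,0,0,0,0]
    - [-0.35,0.15,-0.6,0,0,0,0]
    - [-0.35,0.15,-0.3,0,0,0,0]
    - [-0.35,0.15,0,0,0,0,0]
    - [-0.35,0.15,0,0,0,0,0]
    - [-0.35,0.15,0,0,0,0,0]

```text
clock: 22.68
tcp_pos: [0.6467, 0.1735, 0.0536]
eef_rot: [0.0, 1.0, 0.0, 0.0]
wrist_force: [-4.9, -1.7, 15.9]
opening: 0.0512
```

Request:
servo_tool:
  steps:
    - [0,0,0,0,0,0,0.7]
    - [0,0,0,0,0,0,0.7]
    - [0,0,0,0,0,0,1]
    - [0,0,0,0,0,0,1]
    - [0,0,-5,0,0,0,1]
    - [0,0,-10,0,0,0,1]
    - [0,0,-15,0,0,0,1]
    - [0,0,-17,0,0,0,1]

```text
clock: 23.68
tcp_pos: [0.6479, 0.1738, 0.2255]
eef_rot: [0.0, 1.0, 0.001, 0.002]
wrist_force: [0.6, 0.9, -0.1]
opening: 0.0854
```

Request:
servo_tool:
  steps:
    - [5.5,-1,0,0,0,0,1]
    - [5.5,-1,0,0,0,0,1]
    - [5.5,-1,0,0,0,0,1]
    - [5.5,-1,0,0,0,0,1]
    - [5.5,-1,0,0,0,0,1]

```text
clock: 24.3
tcp_pos: [0.5925, 0.1636, 0.2218]
eef_rot: [0.0, 1.0, -0.0, 0.0]
wrist_force: [-0.2, 0.6, 0.1]
opening: 0.0857
```

```bash
python3 rim.py black blue; python3 -c "
from h import *
print(manip.observe()['tcp_pos'])"
```

```text
black coaster [0.6448 0.1744] rms 0.00042759688628328697 31 lid [0.6423 0.1727] lid-coaster mm [-2.5494 -1.7725]
blue coaster [0.6363 0.0655] rms 0.00034151290470802126 31 lid [0.6328 0.0658] lid-coaster mm [-3.5172  0.2919]
[0.5923053  0.1635714  0.22177949]
```

Request:
servo_tool:
  steps:
    - [12.8,-15.4,0,0,0,0,1]
    - [12.8,-15.4,0,0,0,0,1]
    - [12.8,-15.4,0,0,0,0,1]
    - [12.8,-15.4,0,0,0,0,1]
    - [12.8,-15.4,0,0,0,0,1]
    - [12.8,-15.4,0,0,0,0,1]

```text
clock: 25.1
tcp_pos: [0.4652, 0.0108, 0.2222]
eef_rot: [-0.001, 1.0, 0.0, 0.001]
wrist_force: [-0.9, -0.9, 0.1]
opening: 0.0855
```

```bash
python3 wj.py red .461 .010
```

```text
red [320.9965 196.7995] [320.8206 194.1954] 3868 [320.6236 193.7807] 35.77521896362305 ctr [0.459  0.0099 0.118 ] circ [0.4587 0.0097 0.118 ] tcp [0.4652 0.0108 0.2222] dq 0.009563561708624234
```

Request:
servo_tool:
  steps:
    - [0.2,-0.15,4,0,0,0,1]
    - [0.2,-0.15,8,0,0,0,1]
    - [0.2,-0.15,12,0,0,0,1]
    - [0.2,-0.15,15,0,0,0,1]
    - [0.2,-0.15,15,0,0,0,1]
    - [0.2,-0.15,15,0,0,0,0]
    - [0.2,-0.15,15,0,0,0,0]
    - [0.2,-0.15,15,0,0,0,0]

```text
clock: 26.15
tcp_pos: [0.4626, 0.0084, 0.0734]
eef_rot: [-0.0, 1.0, 0.0, 0.001]
wrist_force: [-0.8, 1.7, 7.0]
opening: 0.0514
```

Request:
servo_tool:
  steps:
    - [0,0,0,0,0,0,0]
    - [0,0,0,0,0,0,0]
    - [0,0,0,0,0,0,0]

```text
clock: 26.52
tcp_pos: [0.4626, 0.0084, 0.0733]
eef_rot: [-0.0, 1.0, 0.0, 0.001]
wrist_force: [-0.4, 2.5, 7.2]
opening: 0.0514
```

Request:
servo_tool:
  steps:
    - [0,0,-5,0,0,0,0]
    - [0,0,-9,0,0,0,0]
    - [0,0,-13,0,0,0,0]
    - [-4,-4,-13,0,0,0,0]
    - [-8,-8,-13,0,0,0,0]
    - [-12,-12,-13,0,0,0,0]
    - [-16,-16.3,-13,0,0,0,0]
    - [-16,-16.3,-13,0,0,0,0]

```text
clock: 27.52
tcp_pos: [0.6236, -0.1597, 0.2024]
eef_rot: [0.003, 1.0, -0.001, 0.001]
wrist_force: [-0.1, 0.7, -1.2]
opening: 0.051
```

Request:
servo_tool:
  steps:
    - [0,0,0,0,0,0,0]
    - [0,0,4,0,0,0,0]
    - [0,0,8,0,0,0,0]
    - [0,0,11.3,0,0,0,0]
    - [0,0,11.3,0,0,0,0]
    - [0,0,11.3,0,0,0,0]

```text
clock: 28.28
tcp_pos: [0.622, -0.1545, 0.0905]
eef_rot: [-0.0, 1.0, -0.0, 0.0]
wrist_force: [0.1, -0.4, -2.0]
opening: 0.0515
```

Contact is expected at z ≈ 0.0855, so I'll lower the rest of the way, release and look.

Request:
servo_tool:
  steps:
    - [0,0,0.2,0,0,0,0]
    - [0,0,0.4,0,0,0,0]
    - [0,0,0.5,0,0,0,0]
    - [0,0,0.5,0,0,0,0]
    - [0,0,0.5,0,0,0,0]

```text
clock: 28.9
tcp_pos: [0.6221, -0.155, 0.0846]
eef_rot: [0.0, 1.0, -0.0, 0.0]
wrist_force: [-1.6, -0.3, 5.9]
opening: 0.0511
```

Request:
servo_tool:
  steps:
    - [0,0,0,0,0,0,0.7]
    - [0,0,0,0,0,0,0.7]
    - [0,0,0,0,0,0,1]
    - [0,0,0,0,0,0,1]
    - [0,0,-4,0,0,0,1]
    - [0,0,-9,0,0,0,1]
    - [0,0,-13,0,0,0,1]
    - [0,0,-15,0,0,0,1]

```text
clock: 29.9
tcp_pos: [0.6224, -0.1552, 0.2367]
eef_rot: [0.0, 1.0, -0.0, 0.002]
wrist_force: [-0.2, -0.0, -0.2]
opening: 0.0853
```

Request:
servo_tool:
  steps:
    - [5.5,5,0,0,0,0,1]
    - [11,10,0,0,0,0,1]
    - [11,10,0,0,0,0,1]
    - [11,10,0,0,0,0,1]
    - [11,10,0,0,0,0,1]

```text
clock: 30.52
tcp_pos: [0.5128, -0.0557, 0.2343]
eef_rot: [0.0, 1.0, -0.0, 0.001]
wrist_force: [1.1, 0.4, -0.7]
opening: 0.0855
```

```bash
python3 rim.py yellow red blue
python3 - <<'E'
from meas import *
np.set_printoptions(precision=4,suppress=True)
print(manip.observe()["tcp_pos"])
f=grab("top","top4.png"); M=masks(f)
for k,p in dict(black=[.6469,.1735,.082],blue=[.6385,.064,.098],yellow=[.6301,-.0454,.114],red=[.6215,-.155,.130]).items():
    ce,a,e,r=blob(M[k],proj(f,p),14); print(k,a,(ray(f,*ce,p[2])-p)*1e3)
g=grab("scene","scene4.png")
E
```

```text
yellow coaster [ 0.6267 -0.0447] rms 0.0005296966665487298 31 lid [ 0.6261 -0.0443] lid-coaster mm [-0.6351  0.43  ]
red coaster [ 0.6179 -0.1537] rms 0.00037969099318475847 31 lid [ 0.6262 -0.1381] lid-coaster mm [ 8.3304 15.6246]
blue coaster [0.6353 0.064 ] rms 0.00039912308096694466 31 lid [0.6189 0.0828] lid-coaster mm [-16.372   18.8701]
[ 0.5128 -0.0559  0.2342]
black 347 [-0.7682 -3.8797  0.    ]
blue 354 [-2.9771 -0.7843  0.    ]
yellow 10 [10.0266 20.8204  0.    ]Traceback (most recent call last):
  File "<stdin>", line 6, in <module>
  File "meas.py", line 11, in blob
    i=1+np.argmax(st[1:,4]); cs,_=cv2.findContours((l==i).astype(np.uint8),0,1)
        ~~~~~~~~~^^^^^^^^^^
    return _wrapfunc(a, 'argmax', axis=axis, out=out, **kwds)
    return bound(*args, **kwds)
ValueError: attempt to get argmax of an empty sequence
```

View pics/top4.png

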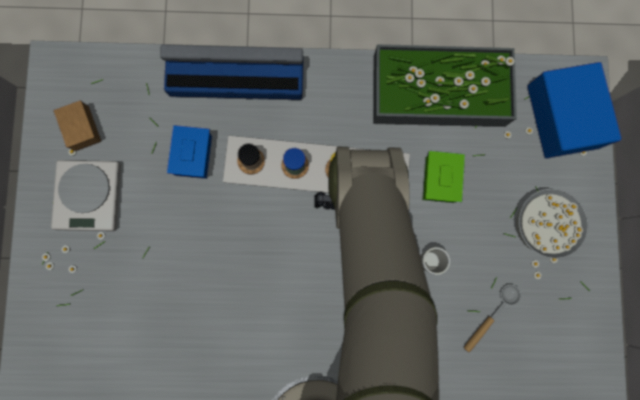

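The arm hides the red and yellow jars from the top camera, so I'll swing it back out to the left for a clear check.

Request:
servo_tool:
  steps:
    - [15,48,-3,0,0,0,1]
    - [15,48,-3,0,0,0,1]
    - [15,48,-3,0,0,0,1]
    - [15,48,-3,0,0,0,1]
    - [15,48,-3,0,0,0,1]
    - [15,48,-3,0,0,0,1]
    - [15,48,-3,0,0,0,1]
    - [15,48,-3,0,0,0,1]

```text
clock: 31.62
tcp_pos: [0.3633, 0.4233, 0.2638]
eef_rot: [0.001, 1.0, 0.0, 0.0]
wrist_force: [1.2, 0.7, 0.0]
opening: 0.0852
```

Run:
```python
from meas import *
np.set_printoptions(precision=4,suppress=True)
print(manip.observe()["tcp_pos"])
f=grab("top","top5.png"); M=masks(f); g=grab("scene","scene5.png"); G=masks(g); G["black"]=g["frame"].max(2)<70
P=dict(black=[.6469,.1735,.082],blue=[.6385,.064,.098],yellow=[.6301,-.0454,.114],red=[.6215,-.155,.130])
S=dict(black=[.6464,.1774],blue=[.6378,.0682],yellow=[.6289,-.041],red=[.6203,-.1502])
for k,p in P.items():
    for n,h,m,q in(("top",f,M,p),("scene",g,G,S[k]+[p[2]-.004])):
        try: ce,a,e,r=blob(m[k],proj(h,q),15); print(k,n,a,(ray(h,*ce,q[2])-q)*1e3)
        except ValueError: print(k,n,"none")
print("mug",ray(f,436,260,.075))
```

```text
[0.3633 0.4233 0.2638]
black top 349 [-0.7434 -3.8925  0.    ]
black scene 532 [ 2.5007 -0.4101 -0.    ]
blue top 355 [-3.0387 -0.7467  0.    ]
blue scene 364 [-2.7712 -1.911  -0.    ]
yellow top 370 [0.0812 0.6071 0.    ]
yellow scene 359 [ 0.3427 -1.8234 -0.    ]
red top 360 [1.1304 1.5481 0.    ]
red scene 302 [ 1.7765 -3.4034  0.    ]
mug [ 0.4085 -0.2721  0.075 ]
```

View pics/scene5.png

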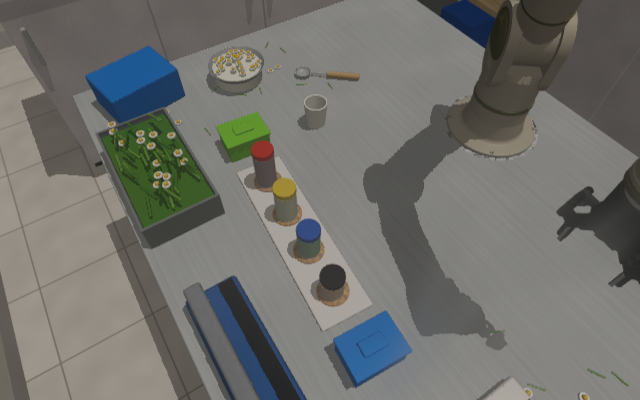

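View pics/top5.png

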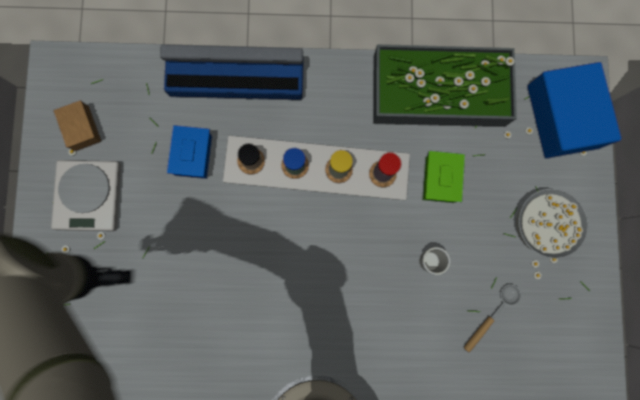

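Both views show the four jars upright and fully on their coasters in the right order: red by the green tub, then yellow, blue, and black by the blue tub. The mug hasn't moved, and the arm is clear. Every offset is 4 mm or less, against a 9 mm margin, so I'm handing in.

```bash
python3 -c "
from cell import manip
print(manip.job_done())"
```

```text
the job is handed in; nothing more can be done
None
```

All four jars stand upright and released on the coasters, tallest to shortest from the green tub to the blue one: red on coaster_4, yellow on 3, blue on 2 and black on 1. I handed the job in at about 32 s on the robot's clock, with the gripper open and clear. The mug reads unmoved.

In the final checks every lid was within about 4 mm of its coaster's centre; a jar stays fully on its coaster up to 9 mm off.
- **Yellow and red:** these read about 0–2 mm off in the top view. The scene view gave up to 3.4 mm for red.
- **Blue:** all views put it about 2–3 mm towards the robot, and I left it there.
- **Black:** my first placing was about 3.5 mm off, so I regripped and corrected it. The last views disagree along the row: 3.9 mm off by the top camera, 1.8 mm by the wrist and 0.4 mm by the scene.

One wrist reading, taken while the gripper partly hid red and blue, was plainly wrong (about 18 and 25 mm off). I discarded it and checked again with the arm swung away.

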